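# Load the reagent rail in order of bottle size

## Robot

A 6-joint arm with a two-finger parallel gripper is mounted at the origin on the work surface. World frame = base frame: x ahead of the robot, y to its left, z up, the work surface at z = 0. Lengths are in mm, angles in degrees, forces in N, time in s.
With the tool pointing down it reaches from about 350 to 850 mm from the base axis. Payload 8.1 kg.
Tool frame: the origin (TCP) lies on the centre line of the jaws, within the pads' length; the fingertips stand 8 mm ahead of it and the grasp point (between the pads) lies 11 mm behind it; x points along the fingers, z is the direction in which the jaws open and shut, and the axes are right-handed (so a half turn about x gives the same grasp; the last joint's range is limited). The gripper opens to 85 mm and grips with 20 to 120 N. Pads are 22 mm wide; open, the fingers measure 114 mm over their backs; the gripper's body (76 mm by 85 mm) begins 54 mm behind the grasp point. The pads swing forward as they close: fully open they stand 13 mm farther back than shut.
Start: joints at [70.852, 7.471, 85.268, -0, 87.261, -4.893], TCP at [147.722, 581.535, 239.292] pointing down, gripper open.
Joint ranges: [-169.43, 169.43], [-51.17, 129.36], [1.28, 143.12], [-76.62, 256.62], [0, 156.53], [-152.29, 152.29]. Speed limits (degrees/s): [136.94, 136.94, 159.86, 180, 180, 180].

## Interface

Orientations are given as [roll, pitch, yaw] about the fixed x, y, z axes, in that order (R = Rz(yaw) Ry(pitch) Rx(roll)).
In Python, from bench import r, vision, order gives the robot as it stands. The module is installed in compiled form; this text tells all that it offers.
- The arm moves only by the shell command python3 -m jog 'ROWS' [FORCE]. ROWS is JSON, a list of rows, each a list of 3 entries, a list of its own where there are three numbers: the shift along the world's x, y, z in m, then the turn, a rotation vector about the world's x, y, z in rad, then the opening, from -1 (shut) to 1 (fully open). A call has 1 to 5 rows; each row is the pose to reach, as a shift and turn from the pose commanded when the call began; what a row does not reach only later rows make up. A row lasts 1/12 s, in which the tool goes at most 41.7 mm and 7.16 degrees, less where a joint would pass 70% of its speed; a pose out of reach is approached as far as the arm can. A call with a gripper value outside its range is refused whole. The fingers move at their own pace and stop on an object; FORCE is the grip in N (left out, the last holds). Time passes only in rows, so rows that repeat a pose let the fingers close. It gives the time, the measured TCP pose, the force and the opening at its end, in the units of the state.
- r.sense(): the state, without advancing time (a new reading comes with each control period).
- vision.snapshot(name): name is "side" or "top"; returns the picture (480x640x3 uint8, red, green, blue); there is no depth.
- vision.camera_model(name): a dict with "fov_y" (degrees; the focal length in pixels is half the picture's height over the tangent of half this angle, whatever the lens; pixels are square), "cx", "cy" (the principal point, pixels), "world_to_cam" (4x4, takes a point from world to camera coordinates). Camera axes: x right, y down, z forward; pixel columns grow to the right and rows downward; lengths in mm; the calibration is good to about 2 mm. A picture is of the moment at which its call begins. camera_model takes no time and is no camera call.
- order.hand_in(): hands the job in, once; it reports no verdict.
The state is a dict: "time": time; "joint_pos": joint angles; "qd": joint speeds; "joint_efforts": joint torques, N m; "tool_pos": TCP position; "tcp_rot": TCP orientation; "ft_force": force on the tool from outside, world axes, zero at the start; "wrist_torque": the same for the moment, N m; "finger_gap": finger opening in mm.
Only numpy, scipy, OpenCV 4.12 (cv2) and the standard library are available. Lean on these libraries where they do the work, as an engineer would, in place of code of your own. Each camera call takes 0.05 s, during which the arm holds its last target.

## Task

Load the analyser's reagent rail: stand the four amber bottles on the four round black pads in order of size, the smallest on the pad next to the red end block, each larger one on the next pad, and the largest next to the white end block. Set each one down gently, upright and centred on its pad, without dropping or tipping any, and leave the white timer where it lies.

Things in the scene. Friction and masses are not known exactly. Their poses are not given: they have to be found in the camera images.
- small_center (a point): Smallest of four loose upright amber bottles with white paper labels and blue screw caps: a plain round cylinder 30 mm in diameter and 50 mm tall, the cap being the top 12 mm (2 mm less in diameter). The point is on its axis, half-way up; z points to its cap. Stands on the table at the start.
- medium_center (a point): Second smallest of four loose upright amber bottles with white paper labels and blue screw caps: a plain round cylinder 38 mm in diameter and 58 mm tall, the cap being the top 12 mm (2 mm less in diameter). The point is on its axis, half-way up; z points to its cap. Stands on the table at the start.
- large_center (a point): Second largest of four loose upright amber bottles with white paper labels and blue screw caps: a plain round cylinder 46 mm in diameter and 66 mm tall, the cap being the top 12 mm (2 mm less in diameter). The point is on its axis, half-way up; z points to its cap. Stands on the table at the start.
- largest_center (a point): Largest of four loose upright amber bottles with white paper labels and blue screw caps: a plain round cylinder 54 mm in diameter and 74 mm tall, the cap being the top 12 mm (2 mm less in diameter). The point is on its axis, half-way up; z points to its cap. Stands on the table at the start.
- pad_a: One of four fixed round black rubber pads with a small white centre dot, 62 mm in diameter, in one row about 80 mm apart along an aluminium rail (380 x 80 mm, 12 mm high); in row order they are pad_a, pad_b, pad_c, pad_d. Origin at the centre of its underside; its top face lies 3 mm above the origin, 15 mm above the table. z up, y along the row (from pad_d towards pad_a), x across it.
- pad_b: One of four fixed round black rubber pads with a small white centre dot, 62 mm in diameter, in one row about 80 mm apart along an aluminium rail (380 x 80 mm, 12 mm high); in row order they are pad_a, pad_b, pad_c, pad_d. Origin at the centre of its underside; its top face lies 3 mm above the origin, 15 mm above the table. z up, y along the row (from pad_d towards pad_a), x across it.
- pad_c: One of four fixed round black rubber pads with a small white centre dot, 62 mm in diameter, in one row about 80 mm apart along an aluminium rail (380 x 80 mm, 12 mm high); in row order they are pad_a, pad_b, pad_c, pad_d. Origin at the centre of its underside; its top face lies 3 mm above the origin, 15 mm above the table. z up, y along the row (from pad_d towards pad_a), x across it.
- pad_d: One of four fixed round black rubber pads with a small white centre dot, 62 mm in diameter, in one row about 80 mm apart along an aluminium rail (380 x 80 mm, 12 mm high); in row order they are pad_a, pad_b, pad_c, pad_d. Origin at the centre of its underside; its top face lies 3 mm above the origin, 15 mm above the table. z up, y along the row (from pad_d towards pad_a), x across it.
- red_block: Fixed red plastic block 70 x 26 x 25 mm (x, y, z) standing on one end of the rail, about 53 mm beyond the end pad; it may be at either end (beyond pad_a or beyond pad_d), and a white block of the same size is at the other end. Origin at the centre of its underside, 12 mm above the table.
- timer: Loose white bench timer, 62 x 62 x 22 mm, with dark display and three green buttons, lying flat on the table among the bottles; to be left alone. Origin at the centre of its underside. (Elsewhere among the bottles: two fixed slim capped tubes on grey feet, 30 mm wide and 60 mm tall, near x 0.69, y +-0.105 m.)

How it is judged:
By the outcome, as a careful person would: the job done as asked, in the order asked, and still so for the second after the job is handed in, with the robot touching nothing.
It also fails if it takes over 128 s, if anything falls off the work surface, if the arm or the gripper's body presses on something with over 40 N, if the wrist force passes 120 N, or if a joint passes its speed limit or range.

## Working session

There is one attempt and no reset: what is moved stays moved. The work goes in short steps, Python scripts to look and compute and a shell command to move; the robot and the scene stay as the last step left them, time stands still between calls to the robot, and variables do not carry over. Pictures are saved under pics/ and viewed, and the job is handed in when it is done.

```bash
mkdir -p pics; python3 - <<'E'
from bench import r, vision
import cv2,numpy as np
s=r.sense(); print(s)
for n in ("top","side"):
    im=vision.snapshot(n); cv2.imwrite(f"pics/{n}0.png",im[:,:,::-1]); 
    m=vision.camera_model(n); print(n,m)
E
```

```text
{'time': 0.0, 'joint_pos': array([ 7.08512132e+01,  7.51475004e+00,  8.53287161e+01, -8.97398930e-05,
        8.72594661e+01, -4.89147007e+00]), 'qd': array([-0.07812966, -0.05710304, -0.00879443, -0.05254776, -0.06025374,
        0.1131621 ]), 'joint_efforts': array([ 8.88748418e-04, -5.69385874e+01, -5.00559533e+01, -3.52047191e-04,
        1.41741772e-02, -5.58827651e-06]), 'tool_pos': array([147.55899162, 581.03955373, 238.25352392]), 'tcp_rot': array([ 175.15842088,   89.8970677 , -109.09889153]), 'ft_force': array([ 0.01704824, -0.23275615, -0.26621473]), 'wrist_torque': array([ 0.03952101,  0.04698561, -0.02476137]), 'finger_gap': 85.1733419688892}
top {'fov_y': 50.74079840529797, 'cx': 315.1958787790991, 'cy': 237.8766156496793, 'world_to_cam': array([[ 5.84314547e-03, -9.99979326e-01, -2.68417208e-03,
        -9.09596080e+00],
       [-9.86429464e-01, -5.32349021e-03, -1.64099280e-01,
         5.82324241e+02],
       [ 1.64081598e-01,  3.60660239e-03, -9.86440176e-01,
         9.71209004e+02],
       [ 0.00000000e+00,  0.00000000e+00,  0.00000000e+00,
         1.00000000e+00]])}
side {'fov_y': 45.62200831085289, 'cx': 321.5069800241555, 'cy': 238.34733710507814, 'world_to_cam': array([[-9.69713142e-01, -2.43721316e-01,  1.60107176e-02,
         5.55059698e+02],
       [-1.82637811e-01,  6.80028739e-01, -7.10073478e-01,
         1.33568330e+02],
       [ 1.62172294e-01, -6.91491745e-01, -7.03945533e-01,
         9.25053243e+02],
       [ 0.00000000e+00,  0.00000000e+00,  0.00000000e+00,
         1.00000000e+00]])}
```

View pics/top0.png

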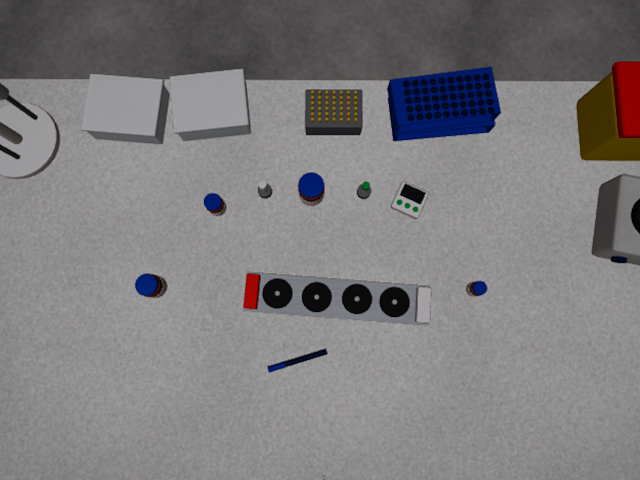

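View pics/side0.png

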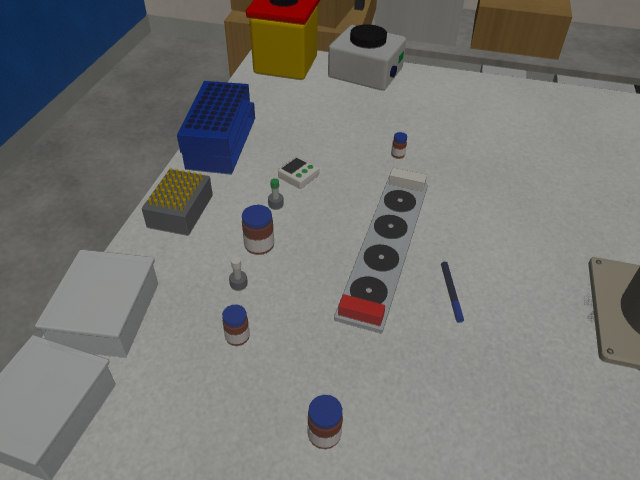

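Top view: rail runs left to right in the picture, with the red block at (251,291) and the white one at (424,304). The pads are at about (277,293), (316,297), (357,298) and (394,302). Bottles: medium (213,204), largest (312,188), large (150,285), small (478,288). The timer is at (410,199) and the tubes are at (264,190) and (364,190). The side view shows the same layout. I'll zoom in before measuring.

```bash
python3 - <<'E'
import cv2,numpy as np
t=cv2.imread("pics/top0.png"); s=cv2.imread("pics/side0.png")
def crop(im,c,h=25,z=8):
    u,v=c; return cv2.resize(im[v-h:v+h,u-h:u+h],None,fx=200/(2*h),fy=200/(2*h),interpolation=cv2.INTER_NEAREST)
T=[crop(t,c) for c in [(478,288),(213,204),(150,285),(312,188)]]
S=[crop(s,c,30) for c in [(400,147),(236,325),(325,420),(258,230)]]
cv2.imwrite("pics/z0.png",np.vstack([np.hstack(T),np.hstack(S)]))
# blue stats
for n,im,c in (("t",t,(312,188)),("s",s,(258,230))):
    h=cv2.cvtColor(im,cv2.COLOR_BGR2HSV); u,v=c
    print(n,[tuple(im[y,u]) for y in range(v-18,v+28,2)])
E
```

```text
t [(np.uint8(154), np.uint8(154), np.uint8(157)), (np.uint8(128), np.uint8(97), np.uint8(95)), (np.uint8(104), np.uint8(24), np.uint8(0)), (np.uint8(105), np.uint8(25), np.uint8(1)), (np.uint8(106), np.uint8(26), np.uint8(0)), (np.uint8(105), np.uint8(27), np.uint8(0)), (np.uint8(107), np.uint8(28), np.uint8(2)), (np.uint8(106), np.uint8(27), np.uint8(0)), (np.uint8(106), np.uint8(28), np.uint8(0)), (np.uint8(107), np.uint8(27), np.uint8(1)), (np.uint8(108), np.uint8(28), np.uint8(2)), (np.uint8(108), np.uint8(28), np.uint8(1)), (np.uint8(108), np.uint8(27), np.uint8(0)), (np.uint8(105), np.uint8(28), np.uint8(0)), (np.uint8(21), np.uint8(22), np.uint8(71)), (np.uint8(0), np.uint8(4), np.uint8(35)), (np.uint8(77), np.uint8(78), np.uint8(90)), (np.uint8(84), np.uint8(83), np.uint8(91)), (np.uint8(128), np.uint8(129), np.uint8(134)), (np.uint8(145), np.uint8(144), np.uint8(146)), (np.uint8(152), np.uint8(152), np.uint8(154)), (np.uint8(148), np.uint8(148), np.uint8(150)), (np.uint8(144), np.uint8(143), np.uint8(145))]
s [(np.uint8(108), np.uint8(54), np.uint8(39)), (np.uint8(108), np.u
[... 273 characters left out ...]
(50), np.uint8(41)), (np.uint8(82), np.uint8(48), np.uint8(42)), (np.uint8(38), np.uint8(51), np.uint8(93)), (np.uint8(40), np.uint8(48), np.uint8(76)), (np.uint8(38), np.uint8(47), np.uint8(76)), (np.uint8(39), np.uint8(48), np.uint8(76)), (np.uint8(42), np.uint8(49), np.uint8(77)), (np.uint8(86), np.uint8(96), np.uint8(111)), (np.uint8(120), np.uint8(123), np.uint8(127)), (np.uint8(120), np.uint8(123), np.uint8(127)), (np.uint8(118), np.uint8(123), np.uint8(126)), (np.uint8(119), np.uint8(124), np.uint8(127)), (np.uint8(119), np.uint8(123), np.uint8(126)), (np.uint8(90), np.uint8(98), np.uint8(111)), (np.uint8(72), np.uint8(78), np.uint8(94)), (np.uint8(141), np.uint8(145), np.uint8(144))]
```

View pics/z0.png

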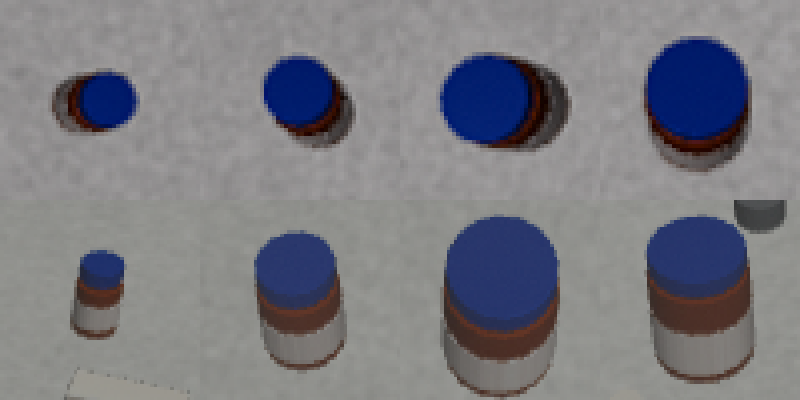

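```bash
cat > h.py <<'E'
import cv2,numpy as np
from bench import vision
def cam(n):
    m=vision.camera_model(n); f=240/np.tan(np.radians(m["fov_y"]/2))
    return np.array([[f,0,m["cx"]],[0,f,m["cy"]],[0,0,1]]),np.array(m["world_to_cam"])
C={n:cam(n) for n in("top","side")}
def proj(n,p):
    K,E=C[n]; q=K@(E[:3,:3]@np.asarray(p,float)+E[:3,3]); return q[:2]/q[2]
def plane(n,uv,z):
    K,E=C[n]; R=E[:3,:3]; o=-R.T@E[:3,3]; d=R.T@np.linalg.solve(K,[uv[0],uv[1],1]); return o+d*(z-o[2])/d[2]
def tri(ut,us):
    P=[C[n][0]@C[n][1][:3] for n in("top","side")]
    X=cv2.triangulatePoints(P[0],P[1],np.float64(ut).reshape(2,1),np.float64(us).reshape(2,1))[:,0]; X=X[:3]/X[3]
    return X,np.r_[proj("top",X)-ut,proj("side",X)-us]
def blobs(mask,lo=4,hi=1e5):
    n,l,s,c=cv2.connectedComponentsWithStats(mask.astype(np.uint8))
    return [(tuple(np.round(c[i],2)),int(s[i][4]),l==i,s[i]) for i in range(1,n) if lo<=s[i][4]<=hi]
def snap(n,name=None):
    im=vision.snapshot(n)[:,:,::-1].copy()
    if name: cv2.imwrite(name,im)
    return im
E
python3 - <<'E'
from h import *
t=cv2.imread("pics/top0.png").astype(int); s=cv2.imread("pics/side0.png").astype(int)
def capm(im,lo):
    b,g,r=im[...,0],im[...,1],im[...,2]; return (b-r>40)&(b>lo)
print("TOP");
mt=capm(t,88)
for c,a,m,st in blobs(mt[150:320]&True,60,2000): print(np.add(c,(0,150)),a,st[:4]+[0,150,0,0])
print("SIDE");
ms=capm(s,97)
for c,a,m,st in blobs(ms,60,3000): print(c,a,st[:4])
print("dots top")
g=t.sum(2)
roi=np.zeros(g.shape,bool);roi[270:330,262:412]=1
for c,a,m,st in blobs((g<150)&roi,200,3000): print("pad",c,a,st[:4])
for c,a,m,st in blobs((g>200)&roi,4,60): print("dot",c,a)
g=s.sum(2); roi=np.zeros(g.shape,bool);roi[185:310,345:420]=1
for c,a,m,st in blobs((g<210)&roi,200,3000): print("pad",c,a,st[:4])
for c,a,m,st in blobs((g>230)&roi,3,60): print("dot",c,a)
E
```

```text
TOP
[310.77 184.25] 486 [299 173  25  24]
[211.78 200.87] 221 [204 193  17  17]
[145.39 284.24] 363 [135 274  22  21]
[480.11 287.46] 140 [474 281  13  14]
SIDE
(np.float64(223.0), np.float64(121.94)) 1617 [178  81  76  88]
(np.float64(400.41), np.float64(135.44)) 75 [394 132  13   8]
(np.float64(256.42), np.float64(214.38)) 466 [242 205  30  20]
(np.float64(458.38), np.float64(309.19)) 74 [454 301  10  18]
(np.float64(233.86), np.float64(313.64)) 343 [222 305  24  19]
(np.float64(325.17), np.float64(409.72)) 796 [309 395  33  31]
dots top
pad (np.float64(276.92), np.float64(293.0)) 662 [263 279  29  29]
pad (np.float64(316.15), np.float64(296.71)) 667 [302 282  30  30]
pad (np.float64(356.49), np.float64(298.56)) 671 [342 284  30  30]
pad (np.float64(394.0), np.float64(301.61)) 674 [380 287  29  30]
dot (np.float64(277.0), np.float64(293.0)) 21
dot (np.float64(316.21), np.float64(296.63)) 19
dot (np.float64(356.64), np.float64(298.41)) 22
dot (np.float64(394.2), np.float64(301.5)) 20
pad (np.float64(399.47), np.float64(200.58)) 531 [384 190  32  22]
pad (np.float64(390.22), np.float64(226.39)) 605 [374 215  33  24]
pad (np.float64(380.96), np.float64(257.48)) 714 [364 245  35  26]
pad (np.float64(368.83), np.float64(289.65)) 747 [350 277  38  33]
dot (np.float64(399.65), np.float64(199.53)) 17
dot (np.float64(390.37), np.float64(225.47)) 19
dot (np.float64(380.89), np.float64(256.58)) 19
dot (np.float64(368.44), np.float64(290.08)) 25
```

```bash
python3 - <<'E'
from h import *
P={'small':((480.11,287.46),(400.41,135.44)),'med':((211.78,200.87),(233.86,313.64)),'large':((145.39,284.24),(325.17,409.72)),'largest':((310.77,184.25),(256.42,214.38)),
'd1':((277,293),(368.44,290.08)),'d2':((316.21,296.63),(380.89,256.58)),'d3':((356.64,298.41),(390.37,225.47)),'d4':((394.2,301.5),(399.65,199.53))}
H=dict(small=50,med=58,large=66,largest=74)
for k,(a,b) in P.items():
    X,e=tri(a,b); z=H.get(k,15); print(k,X.round(1),e.round(1),"top@z",plane("top",a,z).round(1)[:2],"side@z",plane("side",b,z).round(1)[:2])
for n,uv in(("timer",(410,199)),("tubeL",(264,190)),("tubeR",(364,190))): print(n,plane("top",uv,20).round(0))
from bench import r
from scipy.spatial.transform import Rotation as R
print(R.from_euler('xyz',r.sense()['tcp_rot'],degrees=True).as_matrix().round(3))
E
```

```text
small [ 485.2 -332.6   49.2] [-0.  -0.4  0.3  0.1] top@z [ 484.5 -332.3] side@z [ 485.7 -331.4]
med [656.4 203.9  56.3] [-0.  -0.3  0.3  0.1] top@z [655.4 203.5] side@z [656.3 205.1]
large [486.5 325.4  64.2] [-0.  -0.2  0.2  0.1] top@z [485.9 324.7] side@z [486.6 326.4]
largest [687.7   3.7  72.6] [-0.  -0.4  0.3  0.1] top@z [686.6   3.6] side@z [687.8   5. ]
d1 [474.1  71.8  14.4] [-0.  -0.4  0.4  0.1] top@z [473.3  71.7] side@z [474.6  72.2]
d2 [467.2  -8.5  14.8] [-0.  -0.4  0.4  0.1] top@z [466.3  -8.5] side@z [467.8  -8.3]
d3 [463.9 -90.9  15. ] [-0.  -0.4  0.3  0.1] top@z [463.2 -90.9] side@z [464.5 -90.9]
d4 [ 458.1 -167.3   15.6] [-0.  -0.4  0.3  0.1] top@z [ 457.4 -167.4] side@z [ 458.8 -168.1]
timer [ 671. -204.   20.]
tubeL [689. 103.  20.]
tubeR [ 690. -108.   20.]
[[-0.001 -0.969  0.246]
 [-0.002  0.246  0.969]
 [-1.     0.    -0.002]]
```

Both views agree to about 1 mm, and the heights match the text. I'll start with the large bottle and turn the jaws across the rail, to a jaw angle of −3.8°.

```bash
python3 -m jog '[[[0.03,-0.023,0],[0,0,-0.12],1],[[0.06,-0.046,0],[0,0,-0.24],1],[[0.09,-0.069,0],[0,0,-0.36],1],[[0.12,-0.092,0],[0,0,-0.48],1],[[0.15,-0.115,0],[0,0,-0.60],1]]' 40
```

```text
time: 0.52
tool_pos: [298.6, 465.1, 238.8]
tcp_rot: [-167.8, 90.0, -126.8]
ft_force: [1.2, 0.1, 0.7]
finger_gap: 85.2
```

```bash
python3 -m jog '[[[0.03,-0.023,0],[0,0,-0.12],1],[[0.06,-0.046,0],[0,0,-0.24],1],[[0.09,-0.069,0],[0,0,-0.36],1],[[0.12,-0.092,0],[0,0,-0.48],1],[[0.15,-0.115,0],[0,0,-0.60],1]]' 40
```

```text
time: 0.93
tool_pos: [448.8, 350.0, 238.9]
tcp_rot: [-155.7, 90.0, -149.1]
ft_force: [0.4, 0.2, 0.2]
finger_gap: 85.8
```

```bash
python3 -m jog '[[[0.02,-0.014,0],[0,0,-0.1],1],[[0.038,-0.026,0],[0,0,-0.189],1],[[0.038,-0.026,0],[0,0,-0.189],1],[[0.038,-0.026,0],[0,0,-0.189],1]]' 40; cat >> h.py <<'E'
def st():
    from bench import r
    from scipy.spatial.transform import Rotation as R
    s=r.sense(); M=R.from_euler('xyz',s['tcp_rot'],degrees=True).as_matrix()
    j=np.degrees(np.arctan2(M[1,2],M[0,2]))
    print("t%.1f"%s['time'],s['tool_pos'].round(1),"x",M[:,0].round(3),"jaw%.1f"%j,"gap%.1f"%s['finger_gap'],"F",s['ft_force'].round(1),'j',s['joint_pos'].round(0))
E
python3 -c "from h import *;st()"
```

```text
time: 1.27
tool_pos: [486.2, 324.6, 238.6]
tcp_rot: [-154.9, 89.9, -158.9]
ft_force: [0.2, 0.4, 0.7]
finger_gap: 85.5
t1.3 [486.2 324.6 238.6] x [-0.001 -0.    -1.   ] jaw-3.9 gap85.5 F [0.2 0.4 0.7] j [29.  5. 88.  0. 87. 33.]
```

```bash
python3 -m jog '[[[0,0.001,-0.03],[0,0,0],1],[[0,0.001,-0.06],[0,0,0],1],[[0,0.001,-0.09],[0,0,0],1],[[0,0.001,-0.12],[0,0,0],1],[[0,0.001,-0.128],[0,0,0],1]]' 40; python3 - <<'E'
from h import *
t=snap("top");s=snap("side");st()
T=cv2.resize(t[210:360,50:250],None,fx=2,fy=2); S=cv2.resize(s[280:480,200:400],None,fx=1.5,fy=1.5)
cv2.imwrite("pics/a1.png",np.hstack([T,S]))
E
```

```text
time: 1.68
tool_pos: [481.4, 325.7, 105.4]
tcp_rot: [-149.7, 89.5, -153.4]
ft_force: [-0.7, -0.1, 0.2]
finger_gap: 85.4
t1.8 [483.1 326.3 108.9] x [-0.005 -0.002 -1.   ] jaw-3.7 gap84.9 F [-0.4 -0.6  0.7] j [29. 11. 96.  0. 74. 33.]
```

View pics/a1.png

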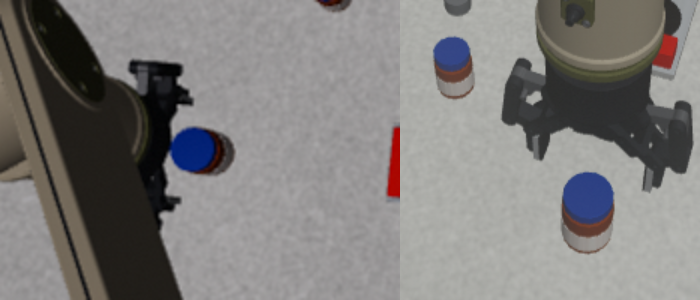

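```bash
python3 - <<'E'
from h import *
print(proj("side",(483.1,326.3,108.9-8+8)),proj("side",(483.1,326.3,101)))
E
python3 -m jog '[[[0,-0.001,0],[0,0,0],1],[[0,-0.001,0],[0,0,0],1],[[0,-0.001,0],[0,0,0],1]]' 40; python3 -c "from h import *;st()"
```

```text
[328.6762977  392.90917218] [328.51774225 396.22255139]
time: 2.03
tool_pos: [487.1, 326.5, 114.0]
tcp_rot: [33.4, 89.8, 29.5]
ft_force: [0.5, 0.4, 0.5]
finger_gap: 85.2
t2.0 [487.1 326.5 114. ] x [ 0.004  0.002 -1.   ] jaw-3.8 gap85.2 F [0.5 0.4 0.5] j [29. 10. 95.  0. 74. 33.]
```

```bash
python3 -m jog '[[[0,0,-0.01],[0,0,0],1],[[0,0,-0.025],[0,0,0],1],[[0,0,-0.045],[0,0,0],1],[[0,0,-0.065],[0,0,0],1],[[0,0,-0.075],[0,0,0],1]]' 40; python3 -m jog '[[[0,0,-0.007],[0,0,0],1],[[0,0,-0.011],[0,0,0],1],[[0,0,-0.013],[0,0,0],1],[[0,0,-0.013],[0,0,0],1],[[0,0,-0.013],[0,0,0],1]]' 40;python3 -m jog '[[[0,0,0],[0,0,0],1],[[0,0,0],[0,0,0],1]]' 40; python3 -c "from h import *;st()"
```

```text
time: 2.45
tool_pos: [484.7, 324.9, 33.9]
tcp_rot: [-148.2, 89.9, -152.0]
ft_force: [-0.4, -1.1, -0.3]
finger_gap: 85.3
time: 2.87
tool_pos: [486.4, 325.9, 24.3]
tcp_rot: [32.7, 89.9, 28.9]
ft_force: [0.2, 0.2, 0.6]
finger_gap: 85.4
time: 3.03
tool_pos: [486.3, 325.9, 24.2]
tcp_rot: [31.4, 89.9, 27.5]
ft_force: [-0.2, 0.6, 1.0]
finger_gap: 85.3
t3.0 [486.3 325.9  24.2] x [ 0.001  0.001 -1.   ] jaw-3.8 gap85.3 F [-0.2  0.6  1. ] j [29. 17. 98. -0. 65. 33.]
```

```bash
for i in 1 2 3; do python3 -m jog '[[[0,0,0],[0,0,0],-1],[[0,0,0],[0,0,0],-1],[[0,0,0],[0,0,0],-1],[[0,0,0],[0,0,0],-1],[[0,0,0],[0,0,0],-1]]' 40; done; python3 -c "from h import *;st()"
```

```text
time: 3.45
tool_pos: [486.0, 325.7, 23.6]
tcp_rot: [34.4, 90.0, 30.6]
ft_force: [0.5, -0.6, 2.0]
finger_gap: 45.2
time: 3.87
tool_pos: [486.0, 325.7, 23.6]
tcp_rot: [32.8, 90.0, 29.0]
ft_force: [-0.0, 0.0, 4.2]
finger_gap: 45.3
time: 4.28
tool_pos: [486.0, 325.7, 23.6]
tcp_rot: [34.6, 90.0, 30.8]
ft_force: [-0.2, -0.3, 4.9]
finger_gap: 45.0
t4.3 [486.  325.7  23.6] x [ 0.  0. -1.] jaw-3.8 gap45.0 F [-0.2 -0.3  4.9] j [29. 17. 98.  0. 65. 33.]
```

Gap 45 mm, so this is the large bottle. Lifting it.

```bash
python3 -m jog '[[[0,0,0.003],[0,0,0],-1],[[0,0,0.01],[0,0,0],-1],[[0,0,0.025],[0,0,0],-1],[[0,0,0.045],[0,0,0],-1],[[0,0,0.065],[0,0,0],-1]]' 40; python3 -m jog '[[[0,0,0.015],[0,0,0],-1],[[0,0,0.025],[0,0,0],-1],[[0,0,0.032],[0,0,0],-1],[[0,0,0.035],[0,0,0],-1],[[0,0,0.035],[0,0,0],-1]]' 40;  python3 - <<'E'
from h import *
t=snap("top");s=snap("side");st()
cv2.imwrite("pics/a2.png",s)
E
```

```text
time: 4.7
tool_pos: [484.6, 324.9, 88.1]
tcp_rot: [-148.1, 89.8, -152.0]
ft_force: [0.8, 0.8, -1.4]
finger_gap: 45.2
time: 5.12
tool_pos: [485.7, 325.6, 123.5]
tcp_rot: [31.6, 90.0, 27.8]
ft_force: [0.2, 0.4, -1.3]
finger_gap: 44.9
t5.2 [485.1 325.2 122.2] x [-0.001 -0.001 -1.   ] jaw-3.8 gap45.4 F [ 0.4 -0.4 -1.2] j [29. 10. 95. -0. 75. 33.]
```

View pics/a2.png

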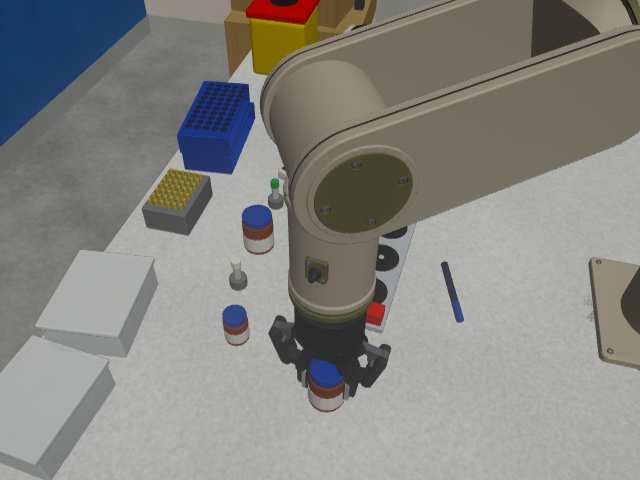

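Held upright. Moving to the third pad.

```bash
python3 -m jog '[[[0,-0.005,0],[0,0,0],-1],[[0,-0.02,0],[0,0,0],-1],[[0,-0.045,0],[0,0,0],-1],[[-0.002,-0.075,0],[0,0,0],-1],[[-0.005,-0.105,0],[0,0,0],-1]]' 40; python3 -m jog '[[[-0.003,-0.03,0],[0,0,0],-1],[[-0.006,-0.06,0],[0,0,0],-1],[[-0.009,-0.09,0],[0,0,0],-1],[[-0.012,-0.12,0],[0,0,0],-1],[[-0.014,-0.15,0],[0,0,0],-1]]' 40;python3 -m jog '[[[-0.001,-0.03,0],[0,0,0],-1],[[-0.002,-0.06,0],[0,0,0],-1],[[-0.003,-0.09,0],[0,0,0],-1],[[-0.003,-0.115,0],[0,0,0],-1],[[-0.003,-0.135,0],[0,0,0],-1]]' 40; python3 -m jog '[[[0,-0.015,0],[0,0,0],-1],[[0,-0.023,0],[0,0,0],-1],[[0,-0.0265,0],[0,0,0],-1],[[0,-0.0265,0],[0,0,0],-1],[[0,-0.0265,0],[0,0,0],-1]]' 40; python3 -c "from h import *;st()"
```

```text
time: 5.63
tool_pos: [480.1, 218.5, 122.5]
tcp_rot: [-135.8, 89.9, -139.6]
ft_force: [0.1, 0.1, -0.6]
finger_gap: 45.1
time: 6.05
tool_pos: [465.4, 68.2, 122.6]
tcp_rot: [-153.8, 89.9, -157.6]
ft_force: [0.6, -0.4, -0.9]
finger_gap: 44.9
time: 6.47
tool_pos: [462.4, -67.2, 122.7]
tcp_rot: [-143.7, 89.9, -147.6]
ft_force: [-0.8, -0.7, -0.4]
finger_gap: 44.7
time: 6.88
tool_pos: [463.4, -90.6, 123.0]
tcp_rot: [143.0, 90.0, 139.2]
ft_force: [-0.1, 0.1, -0.6]
finger_gap: 44.6
t6.9 [463.4 -90.6 123. ] x [-0.001  0.    -1.   ] jaw-3.8 gap44.6 F [-0.1  0.1 -0.6] j [-17.  -8. 113.   0.  75. -13.]
```

```bash
python3 -m jog '[[[0,0,-0.008],[0,0,0],-1],[[0,0,-0.025],[0,0,0],-1],[[0,0,-0.045],[0,0,0],-1],[[0,0,-0.06],[0,0,0],-1],[[0,0,-0.07],[0,0,0],-1]]' 40; python3 -m jog '[[[0,0,-0.004],[0,0,0],-1],[[0.0005,0,-0.007],[0,0,0],-1],[[0.0005,0,-0.009],[0,0,0],-1],[[0.0005,0,-0.009],[0,0,0],-1],[[0.0005,0,-0.009],[0,0,0],-1]]' 40; python3 - <<'E'
from h import *
s=snap("side");st()
cv2.imwrite("pics/a3.png",cv2.resize(s[150:300,300:500],None,fx=4,fy=4))
E
```

```text
time: 7.3
tool_pos: [462.4, -89.7, 50.9]
tcp_rot: [163.9, 89.8, 160.1]
ft_force: [-0.6, 0.3, -2.4]
finger_gap: 45.4
time: 7.72
tool_pos: [464.9, -91.1, 45.0]
tcp_rot: [-13.0, 89.9, -16.9]
ft_force: [-0.1, 0.2, -0.2]
finger_gap: 45.2
t7.8 [464.9 -91.1  45.1] x [ 0.001 -0.    -1.   ] jaw-3.8 gap45.1 F [-0.2  0.  -1.3] j [-17.  -1. 116.  -0.  65. -13.]
```

View pics/a3.png

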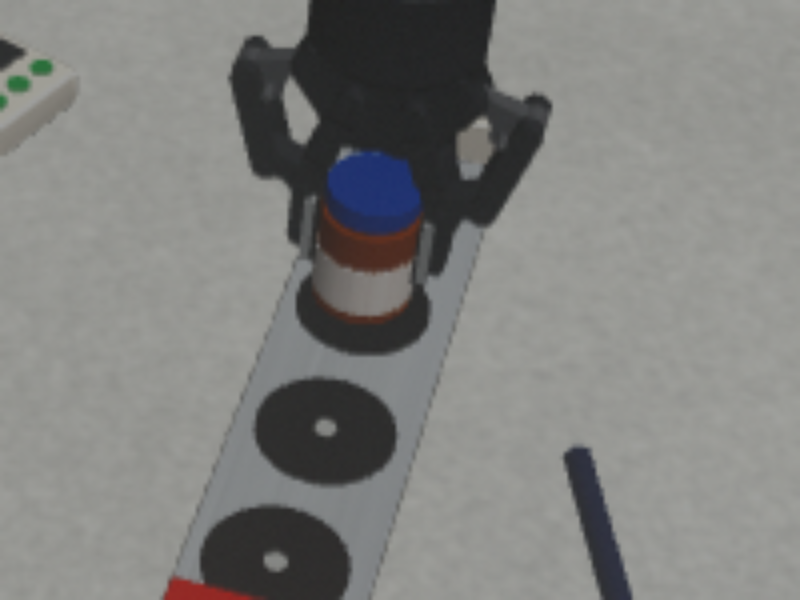

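The bottle hangs upright a few mm above pad 3 (crop about (368,320)). Lowering slowly.

```bash
python3 -m jog '[[[-0.001,0,-0.001],[0,0,0],-1],[[-0.001,0,-0.002],[0,0,0],-1],[[-0.001,0,-0.003],[0,0,0],-1],[[-0.001,0,-0.004],[0,0,0],-1],[[-0.001,0,-0.0045],[0,0,0],-1]]' 40; python3 -m jog '[[[0,0,-0.0003],[0,0,0],-1],[[0,0,-0.0006],[0,0,0],-1],[[0,0,-0.0009],[0,0,0],-1],[[0,0,-0.0012],[0,0,0],-1],[[0,0,-0.0012],[0,0,0],-1]]' 40; python3 -c "from h import *;st()"
```

```text
time: 8.18
tool_pos: [463.1, -91.0, 39.6]
tcp_rot: [177.8, 90.0, 173.9]
ft_force: [-0.3, 0.8, -0.6]
finger_gap: 45.4
time: 8.6
tool_pos: [463.3, -91.0, 38.6]
tcp_rot: [6.8, 90.0, 3.0]
ft_force: [0.1, -0.5, -1.2]
finger_gap: 44.9
t8.6 [463.3 -91.   38.6] x [ 0.  0. -1.] jaw-3.8 gap44.9 F [ 0.1 -0.5 -1.2] j [-17.  -1. 116.   0.  65. -13.]
```

```bash
python3 -m jog '[[[0.0005,0,-0.0003],[0,0,0],-1],[[0.0005,0,-0.0006],[0,0,0],-1],[[0.0005,0,-0.0006],[0,0,0],-1]]' 40; python3 -m jog '[[[0,0,-0.0003],[0,0,0],-1],[[0,0,-0.0006],[0,0,0],-1],[[0,0,-0.0006],[0,0,0],-1]]' 40; python3 -c "from h import *;st()"
```

```text
time: 8.85
tool_pos: [463.7, -91.0, 38.5]
tcp_rot: [-156.2, 90.0, -160.0]
ft_force: [-4.0, 0.3, 5.4]
finger_gap: 45.3
time: 9.1
tool_pos: [463.8, -91.0, 38.5]
tcp_rot: [-168.9, 90.0, -172.7]
ft_force: [-6.6, 1.5, 14.0]
finger_gap: 45.3
t9.1 [463.8 -91.   38.5] x [-0. -0. -1.] jaw-3.8 gap45.3 F [-6.6  1.5 14. ] j [-17.  -1. 116.  -0.  65. -13.]
```

Contact made. Backing off the 0.6 mm of press, then opening.

```bash
python3 -m jog '[[[0,0,0.0003],[0,0,0],-1],[[0,0,0.0006],[0,0,0],-1],[[0,0,0.0006],[0,0,0],-1]]' 20; python3 -c "from h import *;st()"; python3 -m jog '[[[0,0,0],[0,0,0],0.25],[[0,0,0],[0,0,0],0.4],[[0,0,0],[0,0,0],0.6],[[0,0,0],[0,0,0],0.8],[[0,0,0],[0,0,0],1]]' 20; python3 -m jog '[[[0,0,0],[0,0,0],1],[[0,0,0],[0,0,0],1],[[0,0,0],[0,0,0],1]]' 40; python3 - <<'E'
from h import *
s=snap("side");st()
cv2.imwrite("pics/a4.png",cv2.resize(s[150:300,300:500],None,fx=4,fy=4))
E
```

```text
time: 9.35
tool_pos: [463.9, -91.1, 38.6]
tcp_rot: [-38.3, 90.0, -42.2]
ft_force: [-3.8, 0.5, 6.6]
finger_gap: 44.9
t9.3 [463.9 -91.1  38.6] x [ 0. -0. -1.] jaw-3.8 gap44.9 F [-3.8  0.5  6.6] j [-17.  -1. 116.  -0.  65. -13.]
time: 9.77
tool_pos: [463.7, -90.9, 37.9]
tcp_rot: [154.0, 90.0, 150.2]
ft_force: [0.2, 0.6, 0.3]
finger_gap: 85.2
time: 10.02
tool_pos: [463.7, -90.9, 38.0]
tcp_rot: [50.5, 90.0, 46.6]
ft_force: [-0.5, 0.4, 0.5]
finger_gap: 85.7
t10.1 [463.7 -91.   38. ] x [ 0. -0. -1.] jaw-3.8 gap85.2 F [ 0.3 -0.8 -0.7] j [-17.  -1. 116.  -0.  65. -13.]
```

View pics/a4.png

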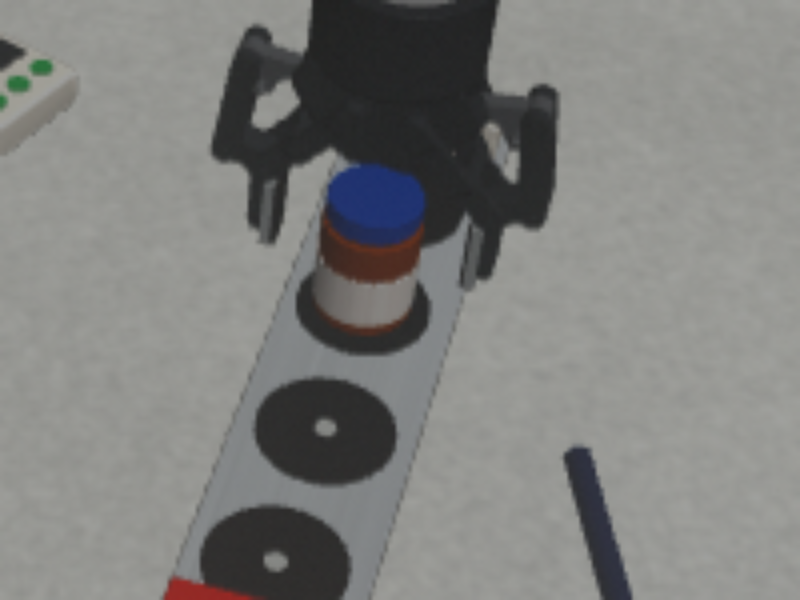

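Bottle 3 stands upright and the fingers are clear. Going up and over to the medium bottle.

```bash
python3 -m jog '[[[0,0,0.008],[0,0,0],1],[[0,0,0.025],[0,0,0],1],[[0,0,0.05],[0,0,0],1],[[0,0,0.08],[0,0,0],1],[[0,0,0.1],[0,0,0],1]]' 40; python3 -m jog '[[[0.003,0.005,0.005],[0,0,0],1],[[0.014,0.021,0.01],[0,0,0],1],[[0.03,0.046,0.01],[0,0,0],1],[[0.047,0.072,0.01],[0,0,0],1],[[0.064,0.098,0.01],[0,0,0],1]]' 40; python3 -m jog '[[[0.017,0.026,0],[0,0,0],1],[[0.034,0.052,0],[0,0,0],1],[[0.051,0.078,0],[0,0,0],1],[[0.068,0.104,0],[0,0,0],1],[[0.085,0.130,0],[0,0,0],1]]' 40; python3 -m jog '[[[0.017,0.026,0],[0,0,0],1],[[0.03,0.046,0],[0,0,0],1],[[0.039,0.06,0],[0,0,0],1],[[0.0435,0.067,0],[0,0,0],1],[[0.0435,0.067,0],[0,0,0],1]]' 40; python3 -m jog '[[[0,0,-0.002],[0,0,0],1],[[0,0,-0.008],[0,0,0],1],[[0,0,-0.02],[0,0,0],1],[[0,0,-0.03],[0,0,0],1],[[0,0,-0.035],[0,0,0],1]]'; python3 -c "from h import *;st()"
```

```text
time: 10.48
tool_pos: [464.4, -91.2, 141.2]
tcp_rot: [-13.5, 89.9, -17.3]
ft_force: [0.8, 0.0, 0.2]
finger_gap: 85.3
time: 10.9
tool_pos: [528.2, 8.3, 147.9]
tcp_rot: [48.0, 90.0, 44.2]
ft_force: [0.1, -0.1, 0.6]
finger_gap: 85.6
time: 11.32
tool_pos: [613.0, 138.8, 147.3]
tcp_rot: [-172.4, 89.9, -176.3]
ft_force: [1.6, -0.2, -0.1]
finger_gap: 85.4
time: 11.73
tool_pos: [656.2, 205.7, 147.2]
tcp_rot: [178.0, 90.0, 174.3]
ft_force: [0.9, 0.2, 0.6]
finger_gap: 85.6
time: 12.15
tool_pos: [654.7, 202.9, 110.0]
tcp_rot: [-162.2, 89.8, -166.1]
ft_force: [-0.1, 0.2, -1.3]
finger_gap: 85.4
t12.2 [654.7 202.9 110. ] x [-0.003 -0.001 -1.   ] jaw-3.9 gap85.4 F [-0.1  0.2 -1.3] j [13. 26. 77. -0. 77. 17.]
```

```bash
python3 -m jog '[[[0,0,-0.003],[0,0,0],1],[[0,0,-0.005],[0,0,0],1],[[0,0,-0.005],[0,0,0],1],[[0,0,-0.005],[0,0,0],1]]'; python3 -c "from h import *;st()"
```

```text
time: 12.48
tool_pos: [656.4, 204.1, 108.3]
tcp_rot: [12.6, 90.0, 8.7]
ft_force: [0.2, -0.7, 0.4]
finger_gap: 85.2
t12.5 [656.4 204.1 108.3] x [ 0.  0. -1.] jaw-3.8 gap85.2 F [ 0.2 -0.7  0.4] j [13. 26. 77. -0. 77. 17.]
```

```bash
python3 -m jog '[[[0,0,-0.008],[0,0,0],1],[[0,0,-0.025],[0,0,0],1],[[0,0,-0.045],[0,0,0],1],[[0,0,-0.063],[0,0,0],1],[[0,0,-0.075],[0,0,0],1]]'; python3 -m jog '[[[0,0,-0.007],[0,0,0],1],[[0,0,-0.011],[0,0,0],1],[[0,0,-0.013],[0,0,0],1],[[0,0,-0.013],[0,0,0],1],[[0,0,-0.013],[0,0,0],1]]';  python3 -c "from h import *;st()"; for i in 1 2; do python3 -m jog '[[[0,0,0],[0,0,0],-1],[[0,0,0],[0,0,0],-1],[[0,0,0],[0,0,0],-1],[[0,0,0],[0,0,0],-1],[[0,0,0],[0,0,0],-1]]' 40; done; python3 -c "from h import *;st()"
```

```text
time: 12.9
tool_pos: [655.3, 203.9, 30.7]
tcp_rot: [-162.1, 89.9, -166.0]
ft_force: [-0.4, -0.3, -0.8]
finger_gap: 85.6
time: 13.32
tool_pos: [657.1, 204.2, 21.2]
tcp_rot: [16.8, 89.9, 12.9]
ft_force: [-0.1, 0.2, 0.9]
finger_gap: 85.1
t13.3 [657.1 204.2  21.2] x [ 0.002  0.    -1.   ] jaw-3.8 gap85.1 F [-0.1  0.2  0.9] j [13. 31. 80. -0. 69. 17.]
time: 13.73
tool_pos: [656.6, 204.1, 20.6]
tcp_rot: [16.6, 89.9, 12.7]
ft_force: [-0.2, 0.5, 3.9]
finger_gap: 37.2
time: 14.15
tool_pos: [656.5, 204.1, 20.5]
tcp_rot: [20.7, 90.0, 16.9]
ft_force: [-0.7, -0.7, 6.0]
finger_gap: 36.8
t14.2 [656.5 204.1  20.5] x [ 0.001  0.    -1.   ] jaw-3.8 gap36.8 F [-0.7 -0.7  6. ] j [13. 31. 80.  0. 69. 17.]
```

Gap 37 mm, so this is the medium bottle. Lifting and carrying it to pad 2.

```bash
python3 -m jog '[[[0,0,0.003],[0,0,0],-1],[[0,0,0.01],[0,0,0],-1],[[0,0,0.025],[0,0,0],-1],[[0,0,0.045],[0,0,0],-1],[[0,0,0.065],[0,0,0],-1]]' 40; python3 -m jog '[[[0,0,0.015],[0,0,0],-1],[[0,0,0.025],[0,0,0],-1],[[0,0,0.032],[0,0,0],-1],[[-0.003,-0.003,0.035],[0,0,0],-1],[[-0.013,-0.014,0.035],[0,0,0],-1]]' 40; python3 -m jog '[[[-0.018,-0.020,0],[0,0,0],-1],[[-0.036,-0.040,0],[0,0,0],-1],[[-0.054,-0.060,0],[0,0,0],-1],[[-0.072,-0.08,0],[0,0,0],-1],[[-0.09,-0.1,0],[0,0,0],-1]]'; python3 -m jog '[[[-0.018,-0.020,0],[0,0,0],-1],[[-0.036,-0.040,0],[0,0,0],-1],[[-0.054,-0.06,0],[0,0,0],-1],[[-0.068,-0.077,0],[0,0,0],-1],[[-0.078,-0.09,0],[0,0,0],-1]]'; python3 -m jog '[[[-0.006,-0.006,0],[0,0,0],-1],[[-0.008,-0.0085,0],[0,0,0],-1],[[-0.008,-0.0085,0],[0,0,0],-1],[[-0.008,-0.0085,0],[0,0,0],-1],[[-0.008,-0.0085,0],[0,0,0],-1]]'; python3 -c "from h import *;st()"
```

```text
time: 14.57
tool_pos: [655.7, 203.9, 86.0]
tcp_rot: [-161.8, 89.9, -165.6]
ft_force: [1.5, -0.3, 0.0]
finger_gap: 36.9
time: 14.98
tool_pos: [643.8, 191.0, 120.6]
tcp_rot: [31.4, 89.9, 27.7]
ft_force: [0.3, 0.1, -0.4]
finger_gap: 36.7
time: 15.4
tool_pos: [551.1, 89.0, 118.6]
tcp_rot: [-169.4, 89.9, -173.2]
ft_force: [-0.2, -0.4, -0.8]
finger_gap: 36.9
time: 15.82
tool_pos: [472.7, -1.1, 118.7]
tcp_rot: [-174.0, 89.8, -177.9]
ft_force: [-0.6, -0.4, -0.3]
finger_gap: 37.2
time: 16.23
tool_pos: [467.7, -7.9, 120.0]
tcp_rot: [62.4, 90.0, 58.6]
ft_force: [-1.0, 0.3, -0.8]
finger_gap: 37.1
t16.2 [467.7  -7.9 120. ] x [ 0.  0. -1.] jaw-3.8 gap37.1 F [-1.   0.3 -0.8] j [ -7.  -8. 114.   0.  75.  -3.]
```

```bash
python3 -m jog '[[[0,0,-0.008],[0,0,0],-1],[[0,0,-0.025],[0,0,0],-1],[[0,0,-0.045],[0,0,0],-1],[[0,0,-0.06],[0,0,0],-1],[[0,0,-0.07],[0,0,0],-1]]' 40; python3 -m jog '[[[0,0,-0.004],[0,0,0],-1],[[-0.0005,-0.0005,-0.007],[0,0,0],-1],[[-0.0005,-0.0005,-0.009],[0,0,0],-1],[[-0.0005,-0.0005,-0.009],[0,0,0],-1],[[-0.0005,-0.0005,-0.009],[0,0,0],-1]]' 40; python3 -m jog '[[[0,0,0],[0,0,0],-1],[[0,0,0],[0,0,0],-1]]' 40; python3 - <<'E'
from h import *
s=snap("side");st()
cv2.imwrite("pics/b3.png",cv2.resize(s[150:300,300:500],None,fx=4,fy=4))
E
```

```text
time: 16.65
tool_pos: [466.1, -7.8, 47.5]
tcp_rot: [174.9, 89.8, 171.1]
ft_force: [0.7, -0.5, -1.4]
finger_gap: 36.8
time: 17.07
tool_pos: [467.4, -9.0, 41.7]
tcp_rot: [-2.3, 89.9, -6.1]
ft_force: [0.8, -0.3, -0.9]
finger_gap: 37.0
time: 17.23
tool_pos: [467.3, -9.1, 41.6]
tcp_rot: [-3.7, 89.9, -7.5]
ft_force: [-0.0, 0.1, -1.3]
finger_gap: 37.0
t17.3 [467.2  -9.   41.6] x [ 0.001 -0.    -1.   ] jaw-3.8 gap37.2 F [-1.2 -0.5 -0.4] j [ -7.  -2. 117.   0.  65.  -4.]
```

View pics/b3.png

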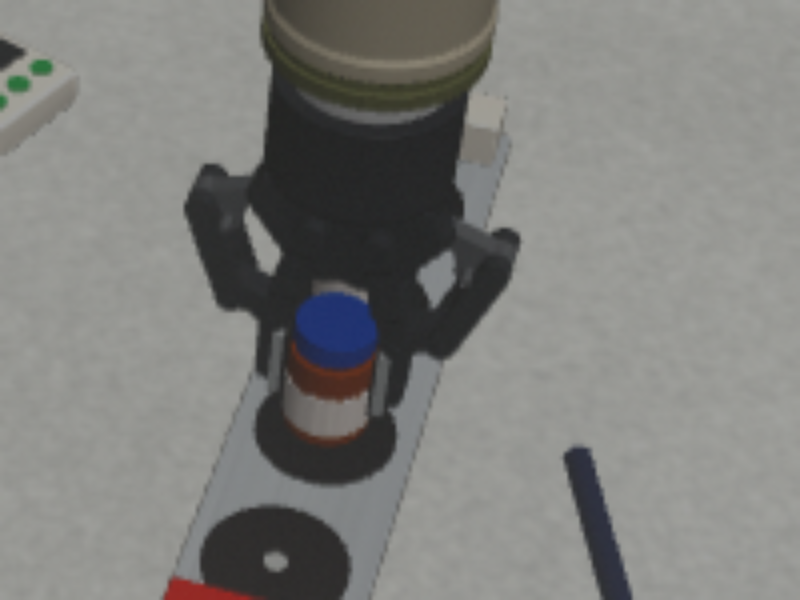

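Medium hangs upright just above pad 2.

```bash
python3 -m jog '[[[0,0.0005,-0.001],[0,0,0],-1],[[0,0.0005,-0.002],[0,0,0],-1],[[0,0.0005,-0.003],[0,0,0],-1],[[0,0.0005,-0.004],[0,0,0],-1],[[0,0.0005,-0.005],[0,0,0],-1]]' 40; python3 -m jog '[[[0,0,-0.0003],[0,0,0],-1],[[0,0,-0.0006],[0,0,0],-1],[[0,0,-0.0006],[0,0,0],-1]]' 40;  python3 -m jog '[[[0,0,-0.0003],[0,0,0],-1],[[0,0,-0.0006],[0,0,0],-1],[[0,0,-0.0006],[0,0,0],-1]]' 40; python3 -c "from h import *;st()"
```

```text
time: 17.7
tool_pos: [466.7, -8.4, 35.8]
tcp_rot: [171.6, 90.0, 167.8]
ft_force: [0.0, -0.1, -0.2]
finger_gap: 36.7
time: 17.95
tool_pos: [466.7, -8.5, 35.5]
tcp_rot: [177.7, 90.0, 173.8]
ft_force: [-1.9, 0.3, 1.8]
finger_gap: 37.0
time: 18.2
tool_pos: [466.7, -8.5, 35.4]
tcp_rot: [-175.1, 90.0, -179.0]
ft_force: [-5.3, 1.0, 9.5]
finger_gap: 37.1
t18.2 [466.7  -8.5  35.4] x [-0. -0. -1.] jaw-3.8 gap37.1 F [-5.3  1.   9.5] j [ -7.  -1. 117.  -0.  64.  -3.]
```

```bash
python3 -m jog '[[[0,0,0.0003],[0,0,0],-1],[[0,0,0.0006],[0,0,0],-1],[[0,0,0.0006],[0,0,0],-1]]' 20; python3 -m jog '[[[0,0,0],[0,0,0],0.1],[[0,0,0],[0,0,0],0.3],[[0,0,0],[0,0,0],0.5],[[0,0,0],[0,0,0],0.8],[[0,0,0],[0,0,0],1]]' 20; python3 -m jog '[[[0,0,0],[0,0,0],1],[[0,0,0],[0,0,0],1],[[0,0,0],[0,0,0],1]]' 40; python3 -m jog '[[[0,0,0.008],[0,0,0],1],[[0,0,0.025],[0,0,0],1],[[0,0,0.05],[0,0,0],1],[[0,0,0.08],[0,0,0],1],[[0,0,0.1],[0,0,0],1]]' 40; python3 - <<'E'
from h import *
s=snap("side");st()
cv2.imwrite("pics/b4.png",cv2.resize(s[150:300,300:500],None,fx=4,fy=4))
E
```

```text
time: 18.45
tool_pos: [466.9, -8.5, 35.5]
tcp_rot: [-5.5, 90.0, -9.3]
ft_force: [-0.4, 0.4, 2.5]
finger_gap: 37.1
time: 18.87
tool_pos: [466.7, -8.5, 35.3]
tcp_rot: [-140.6, 90.0, -144.4]
ft_force: [0.6, -0.7, 0.3]
finger_gap: 84.5
time: 19.12
tool_pos: [466.7, -8.5, 35.4]
tcp_rot: [146.8, 90.0, 143.0]
ft_force: [0.6, -0.2, -0.6]
finger_gap: 85.6
time: 19.53
tool_pos: [467.5, -8.5, 138.5]
tcp_rot: [-3.3, 89.9, -7.2]
ft_force: [1.2, -0.8, 1.1]
finger_gap: 85.5
t19.6 [469.9  -8.8 142.6] x [ 0.008 -0.001 -1.   ] jaw-3.8 gap85.4 F [3.1 0.5 3.4] j [ -7. -10. 112.   0.  77.  -3.]
```

View pics/b4.png

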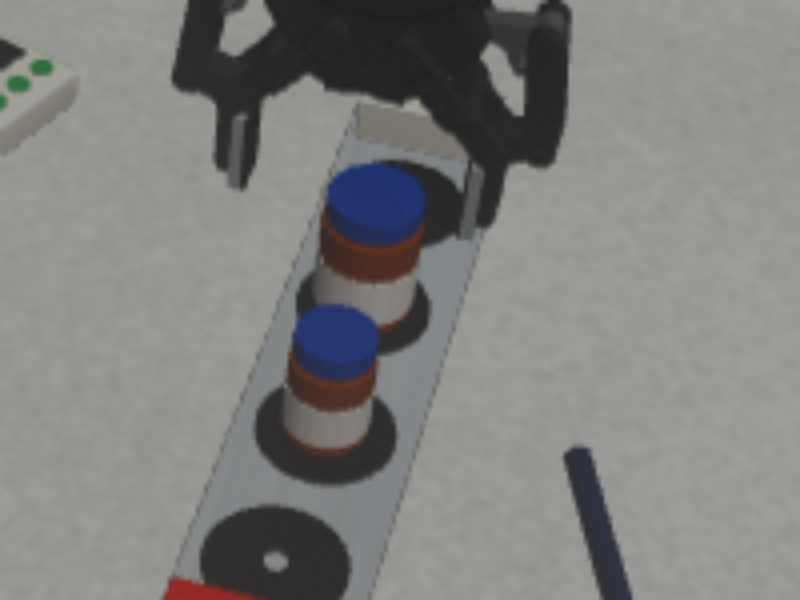

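Medium stands upright on pad 2. Next is the largest bottle.

```bash
python3 -m jog '[[[0.005,0,0.003],[0,0,0],1],[[0.02,0.001,0.008],[0,0,0],1],[[0.045,0.003,0.01],[0,0,0],1],[[0.075,0.005,0.01],[0,0,0],1],[[0.105,0.006,0.01],[0,0,0],1]]' 40; python3 -m jog '[[[0.03,0.002,0],[0,0,0],1],[[0.06,0.004,0],[0,0,0],1],[[0.085,0.005,0],[0,0,0],1],[[0.103,0.006,0],[0,0,0],1],[[0.113,0.0065,0],[0,0,0],1]]' 40;  python3 -m jog '[[[0.003,0,-0.002],[0,0,0],1],[[0.003,0,-0.008],[0,0,0],1],[[0.003,0,-0.02],[0,0,0],1],[[0.003,0,-0.03],[0,0,0],1],[[0.003,0,-0.035],[0,0,0],1]]'; python3 -m jog '[[[0,0,0],[0,0,0],1],[[0,0,0],[0,0,0],1],[[0,0,0],[0,0,0],1]]'; python3 -c "from h import *;st()"
```

```text
time: 20.0
tool_pos: [572.6, -2.2, 144.7]
tcp_rot: [172.5, 90.0, 168.7]
ft_force: [0.1, -1.0, -0.3]
finger_gap: 85.2
time: 20.42
tool_pos: [686.1, 4.3, 143.6]
tcp_rot: [175.5, 89.9, 171.7]
ft_force: [0.9, 0.3, -0.2]
finger_gap: 85.2
time: 20.83
tool_pos: [685.6, 4.1, 107.2]
tcp_rot: [-179.8, 89.8, 176.4]
ft_force: [-1.4, -0.2, -1.3]
finger_gap: 85.1
time: 21.08
tool_pos: [687.8, 4.0, 110.9]
tcp_rot: [-2.4, 90.0, -6.3]
ft_force: [-0.2, -0.3, -0.8]
finger_gap: 85.7
t21.1 [687.8   4.  110.9] x [ 0.001 -0.    -1.   ] jaw-3.8 gap85.7 F [-0.2 -0.3 -0.8] j [-4. 26. 77. -0. 77. -0.]
```

```bash
python3 -m jog '[[[0,0,-0.008],[0,0,0],1],[[0,0,-0.025],[0,0,0],1],[[0,0,-0.045],[0,0,0],1],[[0,0,-0.06],[0,0,0],1],[[0,0,-0.072],[0,0,0],1]]'; python3 -m jog '[[[0,0,-0.007],[0,0,0],1],[[0,0,-0.011],[0,0,0],1],[[0,0,-0.012],[0,0,0],1],[[0,0,-0.012],[0,0,0],1],[[0,0,-0.012],[0,0,0],1]]';  python3 -c "from h import *;st()"; for i in 1 2; do python3 -m jog '[[[0,0,0],[0,0,0],-1],[[0,0,0],[0,0,0],-1],[[0,0,0],[0,0,0],-1],[[0,0,0],[0,0,0],-1],[[0,0,0],[0,0,0],-1]]' 50; done; python3 -c "from h import *;st()"
```

```text
time: 21.5
tool_pos: [686.9, 4.1, 36.5]
tcp_rot: [-180.0, 89.9, 176.2]
ft_force: [-0.4, 1.2, -0.8]
finger_gap: 85.4
time: 21.92
tool_pos: [688.5, 4.0, 27.5]
tcp_rot: [-0.2, 89.9, -4.0]
ft_force: [-0.4, -0.8, -0.0]
finger_gap: 85.4
t21.9 [688.5   4.   27.5] x [ 0.002 -0.    -1.   ] jaw-3.8 gap85.4 F [-0.4 -0.8 -0. ] j [-4. 31. 80. -0. 69. -0.]
time: 22.33
tool_pos: [688.4, 4.0, 27.4]
tcp_rot: [-0.1, 89.9, -3.9]
ft_force: [-0.4, -0.2, 3.6]
finger_gap: 53.1
time: 22.75
tool_pos: [688.4, 4.0, 27.4]
tcp_rot: [0.5, 89.9, -3.3]
ft_force: [0.5, -1.0, 5.4]
finger_gap: 52.9
t22.8 [688.4   4.   27.4] x [ 0.001 -0.    -1.   ] jaw-3.8 gap52.9 F [ 0.5 -1.   5.4] j [-4. 31. 80.  0. 69. -0.]
```

Gap 53 mm, so this is the largest bottle. Lifting and carrying it to pad 4.

```bash
python3 -m jog '[[[0,0,0.003],[0,0,0],-1],[[0,0,0.01],[0,0,0],-1],[[0,0,0.025],[0,0,0],-1],[[0,0,0.045],[0,0,0],-1],[[0,0,0.065],[0,0,0],-1]]'; python3 -m jog '[[[0,0,0.017],[0,0,0],-1],[[0,0,0.029],[0,0,0],-1],[[0,0,0.037],[0,0,0],-1],[[-0.004,-0.003,0.04],[0,0,0],-1],[[-0.016,-0.012,0.04],[0,0,0],-1]]'; python3 -m jog '[[[-0.022,-0.016,0],[0,0,0],-1],[[-0.044,-0.032,0],[0,0,0],-1],[[-0.066,-0.048,0],[0,0,0],-1],[[-0.088,-0.064,0],[0,0,0],-1],[[-0.110,-0.08,0],[0,0,0],-1]]'; python3 -m jog '[[[-0.022,-0.016,0],[0,0,0],-1],[[-0.044,-0.032,0],[0,0,0],-1],[[-0.066,-0.048,0],[0,0,0],-1],[[-0.083,-0.061,0],[0,0,0],-1],[[-0.094,-0.071,0],[0,0,0],-1]]'; python3 -m jog '[[[-0.007,-0.006,0],[0,0,0],-1],[[-0.0103,-0.0086,0],[0,0,0],-1],[[-0.0103,-0.0086,0],[0,0,0],-1],[[-0.0103,-0.0086,0],[0,0,0],-1],[[-0.0103,-0.0086,0],[0,0,0],-1]]'; python3 -c "from h import *;st()"
```

```text
time: 23.17
tool_pos: [687.2, 4.1, 92.4]
tcp_rot: [-179.9, 89.9, 176.3]
ft_force: [-0.1, 0.4, -0.8]
finger_gap: 52.9
time: 23.58
tool_pos: [672.6, -7.2, 132.3]
tcp_rot: [12.4, 89.9, 8.7]
ft_force: [0.5, -0.7, -2.0]
finger_gap: 53.0
time: 24.0
tool_pos: [559.4, -88.5, 130.0]
tcp_rot: [172.8, 89.9, 168.9]
ft_force: [0.5, 0.0, -2.2]
finger_gap: 53.1
time: 24.42
tool_pos: [464.9, -159.6, 130.1]
tcp_rot: [169.8, 89.8, 165.9]
ft_force: [0.1, 0.2, -1.7]
finger_gap: 52.9
time: 24.83
tool_pos: [457.9, -167.1, 131.3]
tcp_rot: [63.7, 90.0, 59.9]
ft_force: [-0.0, -0.0, -1.6]
finger_gap: 53.1
t24.8 [ 457.9 -167.1  131.3] x [ 0.  0. -1.] jaw-3.8 gap53.1 F [-0.  -0.  -1.6] j [-26.  -6. 110.   0.  76. -22.]
```

```bash
python3 -m jog '[[[0,0,-0.008],[0,0,0],-1],[[0,0,-0.025],[0,0,0],-1],[[0,0,-0.045],[0,0,0],-1],[[0,0,-0.06],[0,0,0],-1],[[0,0,-0.07],[0,0,0],-1]]'; python3 -m jog '[[[0,0,-0.006],[0,0,0],-1],[[0,0,-0.01],[0,0,0],-1],[[0,0,-0.012],[0,0,0],-1],[[0,0,-0.012],[0,0,0],-1],[[0,0,-0.012],[0,0,0],-1]]'; python3 -m jog '[[[0,0,0],[0,0,0],-1],[[0,0,0],[0,0,0],-1]]'; python3 - <<'E'
from h import *
s=snap("side");st()
cv2.imwrite("pics/c3.png",cv2.resize(s[120:270,310:510],None,fx=4,fy=4))
E
```

```text
time: 25.25
tool_pos: [456.6, -166.5, 58.9]
tcp_rot: [155.9, 89.8, 152.1]
ft_force: [-0.2, 0.5, -1.5]
finger_gap: 53.2
time: 25.67
tool_pos: [458.0, -167.8, 50.1]
tcp_rot: [-22.7, 89.9, -26.5]
ft_force: [-0.7, 0.0, -0.4]
finger_gap: 53.3
time: 25.83
tool_pos: [458.0, -167.8, 50.1]
tcp_rot: [-20.6, 89.9, -24.5]
ft_force: [-0.5, -0.8, -1.9]
finger_gap: 53.1
t25.9 [ 457.9 -167.8   50. ] x [ 0.001 -0.    -1.   ] jaw-3.8 gap53.1 F [-0.5 -0.7 -1.3] j [-26.   1. 113.   0.  66. -22.]
```

View pics/c3.png

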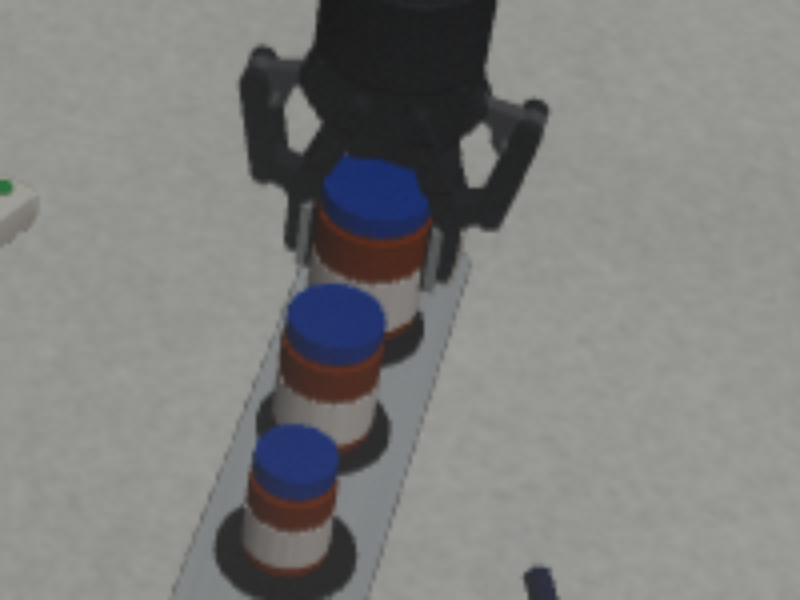

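The largest bottle is upright above pad 4 and clear of its neighbour. I need about 7.5 mm more.

```bash
python3 -m jog '[[[0.0003,0,-0.002],[0,0,0],-1],[[0.0003,0,-0.004],[0,0,0],-1],[[0.0003,0,-0.0055],[0,0,0],-1],[[0.0003,0,-0.0065],[0,0,0],-1],[[0.0003,0,-0.0065],[0,0,0],-1]]'; python3 -m jog '[[[0,0,-0.0003],[0,0,0],-1],[[0,0,-0.0006],[0,0,0],-1],[[0,0,-0.0006],[0,0,0],-1]]';  python3 -m jog '[[[0,0,-0.0003],[0,0,0],-1],[[0,0,-0.0006],[0,0,0],-1],[[0,0,-0.0006],[0,0,0],-1]]'; python3 -c "from h import *;st()"
```

```text
time: 26.3
tool_pos: [457.4, -167.4, 42.5]
tcp_rot: [155.9, 90.0, 152.1]
ft_force: [0.2, 0.7, -1.3]
finger_gap: 53.1
time: 26.55
tool_pos: [457.8, -167.6, 42.4]
tcp_rot: [-25.1, 90.0, -29.0]
ft_force: [0.6, 0.5, -0.5]
finger_gap: 53.3
time: 26.8
tool_pos: [457.8, -167.6, 42.3]
tcp_rot: [-79.2, 90.0, -83.0]
ft_force: [-3.2, 1.9, 6.6]
finger_gap: 53.5
t26.8 [ 457.8 -167.6   42.3] x [ 0. -0. -1.] jaw-3.8 gap53.5 F [-3.2  1.9  6.6] j [-26.   1. 114.  -0.  65. -22.]
```

```bash
python3 -m jog '[[[0,0,0.0003],[0,0,0],-1],[[0,0,0.0004],[0,0,0],-1],[[0,0,0.0004],[0,0,0],-1]]' 20; python3 -m jog '[[[0,0,0],[0,0,0],0.4],[[0,0,0],[0,0,0],0.5],[[0,0,0],[0,0,0],0.7],[[0,0,0],[0,0,0],0.9],[[0,0,0],[0,0,0],1]]' 20; python3 -m jog '[[[0,0,0],[0,0,0],1],[[0,0,0],[0,0,0],1],[[0,0,0],[0,0,0],1]]' 40; python3 -m jog '[[[0,0,0.008],[0,0,0],1],[[0,0,0.025],[0,0,0],1],[[0,0,0.05],[0,0,0],1],[[0,0,0.075],[0,0,0],1],[[0,0,0.09],[0,0,0],1]]'; python3 -m jog '[[[0,0,0.005],[0,0,0],1],[[0,0,0.005],[0,0,0],1],[[0,0,0.005],[0,0,0],1]]'; python3 -c "from h import *;st()"
```

```text
time: 27.05
tool_pos: [457.9, -167.6, 42.3]
tcp_rot: [-21.7, 90.0, -25.5]
ft_force: [-1.1, 1.2, 1.6]
finger_gap: 53.2
time: 27.47
tool_pos: [457.7, -167.6, 42.0]
tcp_rot: [150.6, 90.0, 146.8]
ft_force: [0.4, -0.5, 0.7]
finger_gap: 85.2
time: 27.72
tool_pos: [457.7, -167.6, 42.1]
tcp_rot: [-17.8, 90.0, -21.7]
ft_force: [0.7, -0.6, 0.0]
finger_gap: 85.0
time: 28.13
tool_pos: [458.8, -168.1, 135.5]
tcp_rot: [-22.4, 89.8, -26.2]
ft_force: [0.8, -0.4, 0.8]
finger_gap: 85.3
time: 28.38
tool_pos: [457.6, -167.5, 136.7]
tcp_rot: [165.3, 90.0, 161.5]
ft_force: [-1.0, 0.6, -0.9]
finger_gap: 85.7
t28.4 [ 457.6 -167.5  136.7] x [-0.  0. -1.] jaw-3.8 gap85.7 F [-1.   0.6 -0.9] j [-26.  -6. 110.  -0.  76. -22.]
```

```bash
python3 -m jog '[[[0.002,-0.01,0],[0,0,0],1],[[0.006,-0.035,0],[0,0,0],1],[[0.011,-0.065,0],[0,0,0],1],[[0.016,-0.095,0],[0,0,0],1],[[0.021,-0.125,0],[0,0,0],1]]' 40; python3 -m jog '[[[0.003,-0.02,0],[0,0,0],1],[[0.006,-0.033,0],[0,0,0],1],[[0.0068,-0.0397,0],[0,0,0],1],[[0.0068,-0.0397,-0.01],[0,0,0],1],[[0.0068,-0.0397,-0.02],[0,0,0],1]]'; python3 -m jog '[[[0,0,-0.005],[0,0,0],1],[[0,0,-0.005],[0,0,0],1],[[0,0,-0.005],[0,0,0],1],[[0,0,-0.005],[0,0,0],1]]'; python3 - <<'E'
from h import *
st()
t=snap("top"); s=snap("side")
cv2.imwrite("pics/d1.png",np.vstack([np.hstack([t[230:380,200:550],s[80:230,290:500]])]))
E
```

```text
time: 28.8
tool_pos: [478.0, -293.9, 135.2]
tcp_rot: [150.9, 89.9, 147.1]
ft_force: [0.6, 0.0, 0.5]
finger_gap: 85.3
time: 29.22
tool_pos: [485.3, -332.2, 115.7]
tcp_rot: [128.9, 90.0, 125.0]
ft_force: [-0.5, -0.7, -0.7]
finger_gap: 85.7
time: 29.55
tool_pos: [485.7, -331.7, 112.2]
tcp_rot: [-6.2, 90.0, -10.0]
ft_force: [0.4, -0.2, 0.6]
finger_gap: 85.2
t29.6 [ 485.7 -331.7  112.2] x [ 0. -0. -1.] jaw-3.8 gap85.2 F [ 0.4 -0.2  0.6] j [-39.  11.  95.   0.  74. -36.]
```

View pics/d1.png

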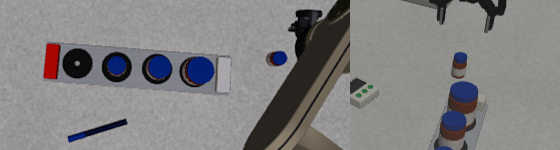

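Three bottles stand centred on their pads and the small one is untouched. Descending on it.

```bash
python3 -m jog '[[[0,0,-0.008],[0,0,0],1],[[0,-0.0005,-0.025],[0,0,0],1],[[0,-0.0005,-0.045],[0,0,0],1],[[0,-0.0005,-0.065],[0,0,0],1],[[0,-0.0005,-0.08],[0,0,0],1]]'; python3 -m jog '[[[0,0,-0.008],[0,0,0],1],[[0,0,-0.013],[0,0,0],1],[[0,0,-0.015],[0,0,0],1],[[0,0,-0.015],[0,0,0],1],[[0,0,-0.015],[0,0,0],1]]';  python3 -c "from h import *;st()"; for i in 1 2; do python3 -m jog '[[[0,0,0],[0,0,0],-1],[[0,0,0],[0,0,0],-1],[[0,0,0],[0,0,0],-1],[[0,0,0],[0,0,0],-1],[[0,0,0],[0,0,0],-1]]' 40; done; python3 -c "from h import *;st()"
```

```text
time: 30.07
tool_pos: [485.0, -332.3, 30.2]
tcp_rot: [145.9, 89.9, 142.1]
ft_force: [0.5, 0.3, -1.3]
finger_gap: 85.4
time: 30.48
tool_pos: [486.2, -333.3, 18.1]
tcp_rot: [-36.5, 89.9, -40.4]
ft_force: [0.1, 0.4, 0.3]
finger_gap: 85.3
t30.5 [ 486.2 -333.3   18.1] x [ 0.001 -0.001 -1.   ] jaw-3.8 gap85.3 F [0.1 0.4 0.3] j [-39.  18.  98.  -0.  64. -36.]
time: 30.9
tool_pos: [485.8, -333.0, 17.6]
tcp_rot: [-35.8, 90.0, -39.7]
ft_force: [0.9, -0.5, 0.6]
finger_gap: 29.1
time: 31.32
tool_pos: [485.8, -333.0, 17.5]
tcp_rot: [-34.2, 90.0, -38.0]
ft_force: [-1.3, -0.4, 4.6]
finger_gap: 29.0
t31.3 [ 485.8 -333.    17.5] x [ 0.001 -0.    -1.   ] jaw-3.8 gap29.0 F [-1.3 -0.4  4.6] j [-39.  18.  98.   0.  64. -36.]
```

Gap 29 mm, so this is the small bottle. Lifting it high, above the bottles already placed, and carrying it to pad 1.

```bash
python3 -m jog '[[[0,0,0.003],[0,0,0],-1],[[0,0,0.01],[0,0,0],-1],[[0,0,0.025],[0,0,0],-1],[[0,0,0.05],[0,0,0],-1],[[0,0,0.075],[0,0,0],-1]]'; python3 -m jog '[[[0,0,0.025],[0,0,0],-1],[[0,0,0.045],[0,0,0],-1],[[0,0,0.058],[0,0,0],-1],[[0,0.004,0.065],[0,0,0],-1],[[0,0.015,0.065],[0,0,0],-1]]'; python3 -c "from h import *;st()"; python3 -m jog '[[[-0.001,0.025,0],[0,0,0],-1],[[-0.002,0.05,0],[0,0,0],-1],[[-0.003,0.08,0],[0,0,0],-1],[[-0.004,0.11,0],[0,0,0],-1],[[-0.005,0.14,0],[0,0,0],-1]]'; python3 -m jog '[[[-0.001,0.03,0],[0,0,0],-1],[[-0.002,0.06,0],[0,0,0],-1],[[-0.003,0.09,0],[0,0,0],-1],[[-0.004,0.12,0],[0,0,0],-1],[[-0.005,0.15,0],[0,0,0],-1]]'; python3 -m jog '[[[-0.001,0.03,0],[0,0,0],-1],[[-0.0017,0.055,0],[0,0,0],-1],[[-0.0017,0.077,0],[0,0,0],-1],[[-0.0017,0.09,0],[0,0,0],-1],[[-0.0017,0.097,0],[0,0,0],-1]]'; python3 -m jog '[[[0,0.0023,0],[0,0,0],-1],[[0,0.0023,0],[0,0,0],-1],[[0,0.0023,0],[0,0,0],-1]]'; python3 -c "from h import *;st()"
```

```text
time: 31.73
tool_pos: [484.5, -331.9, 91.9]
tcp_rot: [144.6, 89.8, 140.8]
ft_force: [1.2, 0.1, -0.2]
finger_gap: 28.5
time: 32.15
tool_pos: [486.1, -318.8, 158.8]
tcp_rot: [-41.2, 89.8, -45.1]
ft_force: [0.6, -0.6, -0.6]
finger_gap: 29.1
t32.1 [ 486.1 -318.8  158.8] x [ 0.002 -0.002 -1.   ] jaw-3.9 gap29.1 F [ 0.6 -0.6 -0.6] j [-38.   7.  94.  -0.  79. -34.]
time: 32.57
tool_pos: [478.9, -175.1, 154.8]
tcp_rot: [153.3, 89.8, 149.5]
ft_force: [1.1, 0.2, 0.3]
finger_gap: 28.7
time: 32.98
tool_pos: [473.6, -25.4, 155.0]
tcp_rot: [169.6, 89.8, 165.7]
ft_force: [0.9, -0.2, 0.1]
finger_gap: 28.7
time: 33.4
tool_pos: [472.0, 71.5, 155.1]
tcp_rot: [175.7, 89.8, 172.0]
ft_force: [0.2, -0.8, -0.3]
finger_gap: 29.0
time: 33.65
tool_pos: [473.4, 71.0, 156.5]
tcp_rot: [-158.0, 89.9, -161.9]
ft_force: [-0.4, -0.1, -0.0]
finger_gap: 28.9
t33.6 [473.4  71.  156.5] x [-0.001 -0.    -1.   ] jaw-3.9 gap28.9 F [-0.4 -0.1 -0. ] j [  2.  -8. 110.  -0.  79.   6.]
```

```bash
python3 -m jog '[[[0,0,-0.008],[0,0,0],-1],[[0,0,-0.025],[0,0,0],-1],[[0,0,-0.05],[0,0,0],-1],[[0,0,-0.075],[0,0,0],-1],[[0,0,-0.095],[0,0,0],-1]]'; python3 -m jog '[[[0,0,-0.01],[0,0,0],-1],[[0,0,-0.016],[0,0,0],-1],[[0,0,-0.02],[0,0,0],-1],[[0,0,-0.02],[0,0,0],-1],[[0,0,-0.02],[0,0,0],-1]]'; python3 -m jog '[[[0,0,0],[0,0,0],-1],[[0,0,0],[0,0,0],-1]]'; python3 - <<'E'
from h import *
s=snap("side");st()
cv2.imwrite("pics/d3.png",cv2.resize(s[190:340,280:480],None,fx=4,fy=4))
E
```

```text
time: 34.07
tool_pos: [473.0, 70.6, 59.8]
tcp_rot: [-167.4, 89.9, -171.3]
ft_force: [-0.5, -0.1, -0.3]
finger_gap: 28.6
time: 34.48
tool_pos: [474.6, 71.4, 43.0]
tcp_rot: [5.7, 89.9, 1.9]
ft_force: [-0.1, 0.7, -0.2]
finger_gap: 28.8
time: 34.65
tool_pos: [474.8, 71.6, 43.2]
tcp_rot: [6.7, 89.9, 2.9]
ft_force: [0.5, 0.3, -1.1]
finger_gap: 28.8
t34.7 [474.6  71.6  43.1] x [ 0.002  0.    -1.   ] jaw-3.8 gap28.6 F [-0.8 -0.5  0.5] j [  2.  -0. 115.  -0.  65.   6.]
```

View pics/d3.png

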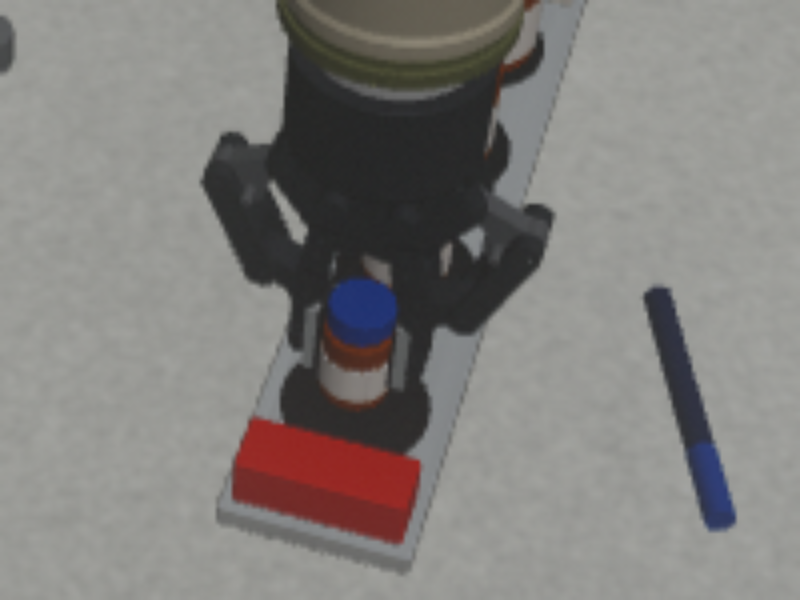

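Upright above pad 1 with about 10 mm left to go.

```bash
python3 -m jog '[[[0,0,-0.002],[0,0,0],-1],[[0,0,-0.005],[0,0,0],-1],[[0,0,-0.0075],[0,0,0],-1],[[0,0,-0.009],[0,0,0],-1],[[0,0,-0.0095],[0,0,0],-1]]'; python3 -m jog '[[[0,0,-0.0003],[0,0,0],-1],[[0,0,-0.0006],[0,0,0],-1],[[0,0,-0.0006],[0,0,0],-1]]';  python3 -m jog '[[[0,0,-0.0003],[0,0,0],-1],[[0,0,-0.0006],[0,0,0],-1],[[0,0,-0.0006],[0,0,0],-1]]'; python3 -c "from h import *;st()"
```

```text
time: 35.12
tool_pos: [473.5, 71.6, 32.5]
tcp_rot: [-175.1, 90.0, -179.0]
ft_force: [-4.1, -0.2, 8.6]
finger_gap: 28.7
time: 35.37
tool_pos: [473.5, 71.5, 32.5]
tcp_rot: [-170.4, 89.9, -174.2]
ft_force: [-5.6, -0.7, 10.2]
finger_gap: 28.5
time: 35.62
tool_pos: [473.6, 71.6, 32.4]
tcp_rot: [-170.9, 89.9, -174.7]
ft_force: [-8.8, -1.2, 17.9]
finger_gap: 28.6
t35.6 [473.6  71.6  32.4] x [-0.001 -0.    -1.   ] jaw-3.8 gap28.6 F [-8.8 -1.2 17.9] j [  2.   1. 115.  -0.  64.   6.]
```

```bash
python3 -m jog '[[[0,0,0.0004],[0,0,0],-1],[[0,0,0.0008],[0,0,0],-1],[[0,0,0.0012],[0,0,0],-1],[[0,0,0.0012],[0,0,0],-1]]' 20; python3 -c "from h import *;st()"; python3 -m jog '[[[0,0,0],[0,0,0],-0.1],[[0,0,0],[0,0,0],0.1],[[0,0,0],[0,0,0],0.3],[[0,0,0],[0,0,0],0.6],[[0,0,0],[0,0,0],1]]' 20; python3 -m jog '[[[0,0,0],[0,0,0],1],[[0,0,0],[0,0,0],1],[[0,0,0],[0,0,0],1],[[0,0,0],[0,0,0],1]]'; python3 -c "from h import *;st()"; python3 -m jog '[[[0,0,0.008],[0,0,0],1],[[0,0,0.025],[0,0,0],1],[[0,0,0.05],[0,0,0],1],[[0,0,0.08],[0,0,0],1],[[0,0,0.11],[0,0,0],1]]'; python3 -m jog '[[[0,0.02,0.03],[0,0,0],1],[[0,0.05,0.05],[0,0,0],1],[[0,0.085,0.065],[0,0,0],1],[[0,0.12,0.07],[0,0,0],1],[[0,0.155,0.07],[0,0,0],1]]'; python3 -m jog '[[[0,0.035,0],[0,0,0],1],[[0,0.07,0],[0,0,0],1],[[0,0.1,0],[0,0,0],1],[[0,0.12,0],[0,0,0],1],[[0,0.13,0],[0,0,0],1]]'; python3 - <<'E'
from h import *
st()
t=snap("top","pics/e_top.png"); s=snap("side","pics/e_side.png")
E
```

```text
time: 35.95
tool_pos: [473.8, 71.5, 32.5]
tcp_rot: [7.5, 90.0, 3.7]
ft_force: [-0.6, 0.1, 3.4]
finger_gap: 28.9
t36.0 [473.8  71.5  32.5] x [ 0.  0. -1.] jaw-3.8 gap28.9 F [-0.6  0.1  3.4] j [  2.   1. 115.   0.  64.   6.]
time: 36.37
tool_pos: [473.8, 71.5, 32.5]
tcp_rot: [-171.4, 90.0, -175.2]
ft_force: [-0.5, -0.6, 0.0]
finger_gap: 77.4
time: 36.7
tool_pos: [473.8, 71.6, 32.6]
tcp_rot: [171.6, 90.0, 167.8]
ft_force: [-0.5, 0.3, 0.7]
finger_gap: 85.6
t36.7 [473.8  71.6  32.6] x [-0.  0. -1.] jaw-3.8 gap85.6 F [-0.5  0.3  0.7] j [  2.   1. 115.   0.  64.   6.]
time: 37.12
tool_pos: [473.2, 71.5, 143.9]
tcp_rot: [-175.3, 89.9, -179.1]
ft_force: [1.0, -0.3, 0.0]
finger_gap: 85.4
time: 37.53
tool_pos: [474.9, 228.4, 216.1]
tcp_rot: [24.0, 89.7, 20.1]
ft_force: [1.4, -0.8, 0.1]
finger_gap: 85.7
time: 37.95
tool_pos: [473.1, 359.1, 213.1]
tcp_rot: [92.0, 90.0, 88.3]
ft_force: [0.1, 0.1, -0.2]
finger_gap: 85.7
t38.0 [473.1 359.1 213.1] x [ 0.     0.001 -1.   ] jaw-3.7 gap85.7 F [ 0.1  0.1 -0.2] j [32.  7. 88.  0. 84. 36.]
```

View pics/e_top.png

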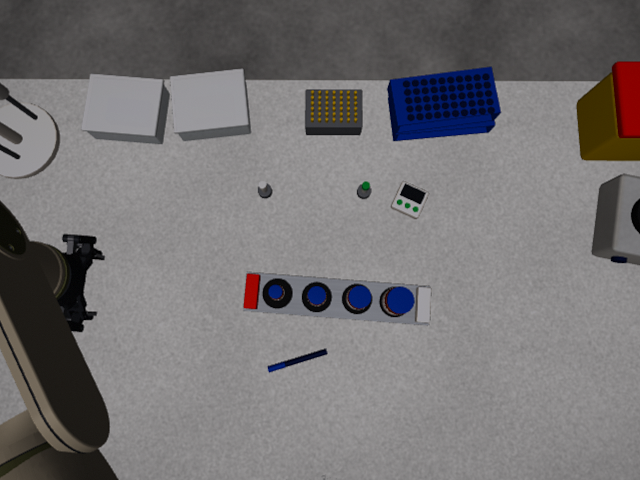

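View pics/e_side.png

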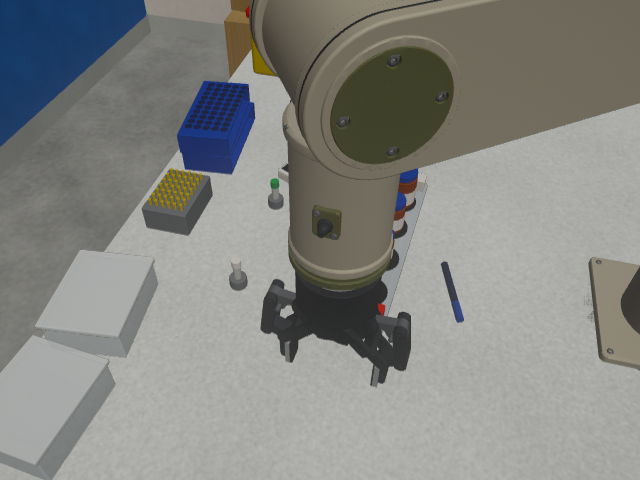

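The top view shows all four bottles on their pads in order, but the arm blocks the side view. I'll pull it back further for a two-view check.

```bash
python3 -m jog '[[[-0.01,0.005,0],[0,0,0],1],[[-0.035,0.02,0],[0,0,0],1],[[-0.065,0.04,0],[0,0,0],1],[[-0.095,0.06,0],[0,0,0],1],[[-0.125,0.08,0],[0,0,0],1]]'; python3 -m jog '[[[-0.03,0.02,0],[0,0,0],1],[[-0.06,0.04,0],[0,0,0],1],[[-0.09,0.06,0],[0,0,0],1],[[-0.12,0.08,0],[0,0,0],1],[[-0.15,0.1,0],[0,0,0],1]]'; python3 -m jog '[[[-0.02,0.01,0],[0,0,0],1],[[-0.03,0.015,0],[0,0,0],1],[[-0.03,0.015,0],[0,0,0],1],[[-0.03,0.015,0],[0,0,0],1]]'; python3 - <<'E'
from h import *
st()
t=snap("top","pics/f_top.png").astype(int); s=snap("side","pics/f_side.png").astype(int)
def capm(im,lo): b,g,r=im[...,0],im[...,1],im[...,2]; return (b-r>40)&(b>lo)
def get(im,lo,box):
    u0,v0,u1,v1=box; B=blobs(capm(im,lo)[v0:v1,u0:u1],40,3000); return sorted([(c[0]+u0,c[1]+v0) for c,a,m,_ in B])
a=get(t,88,(255,270,418,330)); b=get(s,97,(330,150,430,310))[:4]
print(a,b)
D=[(474.1,71.9),(467.1,-8.4),(463.9,-90.9),(458.1,-167.6)]
b=sorted(b,key=lambda p:-p[1])
for x,y,d,H in zip(a,b,D,(50,58,66,74)):
    X,e=tri(x,y); print(X.round(1),"err",(X[:2]-d).round(1),"res",e.round(1),"expected z",H+15)
g=t.sum(2)
t0=cv2.imread("pics/top0.png").astype(int)
print("timer diff",np.abs(t-t0)[175:225,385:435].mean())
E
```

```text
time: 38.47
tool_pos: [347.7, 435.5, 212.8]
tcp_rot: [-57.8, 90.0, -61.8]
ft_force: [-0.4, 1.2, 0.7]
finger_gap: 85.4
time: 38.88
tool_pos: [197.8, 535.9, 213.0]
tcp_rot: [22.6, 90.0, 18.6]
ft_force: [0.0, 0.5, -0.3]
finger_gap: 85.3
time: 39.22
tool_pos: [169.3, 550.7, 212.7]
tcp_rot: [-32.4, 90.0, -36.2]
ft_force: [-0.1, 1.5, -0.5]
finger_gap: 85.5
t39.2 [169.3 550.7 212.7] x [ 0.001 -0.    -1.   ] jaw-3.8 gap85.5 F [-0.1  1.5 -0.5] j [68.  5. 91. -0. 84. 72.]
[(np.float64(274.92), np.float64(291.24)), (np.float64(316.39), np.float64(294.89)), (np.float64(359.59000000000003), np.float64(296.45)), (np.float64(400.56), np.float64(299.73))] [(np.float64(370.44), np.float64(270.31)), (np.float64(383.92), np.float64(233.01)), (np.float64(393.78), np.float64(198.59)), (np.float64(404.01), np.float64(169.61))]
[474.6  72.1  63.3] err [0.5 0.2] res [-0.  -0.3  0.3  0.1] expected z 65
[467.5  -8.8  71.9] err [ 0.4 -0.4] res [-0.  -0.3  0.3  0.1] expected z 73
[464.6 -91.5  79.7] err [ 0.7 -0.6] res [-0.  -0.3  0.3  0.1] expected z 81
[ 458.5 -168.5   87.5] err [ 0.4 -0.9] res [-0.  -0.3  0.3  0.1] expected z 89
timer diff 2.9545333333333335
```

View pics/f_side.png

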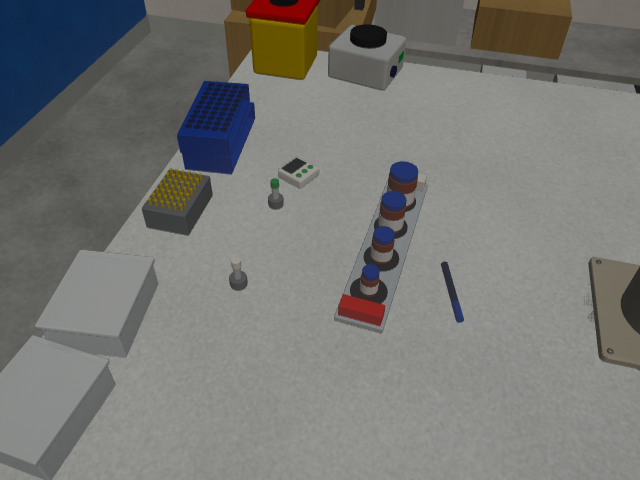

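The side view shows four upright bottles in size order, with caps at (370,270), (384,233), (394,199) and (404,170), and the timer unmoved at (299,171). Every bottle is within 1 mm of its pad centre, so I'm handing in.

```bash
python3 -c "
from bench import order
print(order.hand_in())"
```

```text
the job is handed in; nothing more can be done
None
```

The four bottles now stand on the four pads in order of size, smallest next to the red block and largest next to the white one. I handed the job in at about 39 s of the 128 s allowed.

- **Placing:** I picked up and set down each bottle one at a time, with the jaws across the rail. Each was lowered in sub-millimetre steps until it touched. The highest force I saw on contact was about 20 N, and I eased off before opening. The finger gaps when gripping (45, 37, 53 and 29 mm) confirmed which bottle was which.
- **Final check from both cameras:** All four stand upright, within about 1 mm of their pad centres (largest error 1.0 mm, on the largest bottle). The gripper was well clear of everything.
- **Cap heights:** The caps measured 1 to 2 mm lower than the stated sizes would give. The bottles measured 1 to 2 mm low on the table before I moved them too, so I put this down to the camera calibration.
- **Timer:** It looks unmoved in both views. The picture there differs from the start only by about image noise.

No check failed.

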